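# Load and index the dividing table

## Task

Take the keyed arbor out of its wooden stand, turn it until the flat on its foot matches the flat of the D-shaped socket in the dividing dial, and seat it fully home. Then turn arbor and dial together clockwise (seen from above), click by click, until the dial's raised rib stands exactly at the fixed pointer, not a click past it; let go and swing the hold-down latch fully round over the arbor's flange. Leave the oil bottle, the wood block and the glue tin where they are.

Things in the scene. Friction and masses are not known exactly. Their poses are not given: they have to be found in the camera images.
- arbor_head (a point): Centre of the square head of the keyed arbor, a loose steel part (0.4 kg, 111 mm long) standing foot down in the wooden stand. The head is 30 x 30 mm, 54 mm tall, sides across the arbor's x and y: grasp it here; above it a stud, 20 mm across, 16 mm tall. This point is on the axis, half-way up the head, 41 mm above the flange's underside. z up along the axis; x points away from the flats.
- arbor: The arbor again; origin on its axis at the underside of its flange, axes as arbor_head. Flange 70 mm across, 8 mm thick, cut flat 25 mm from the axis on the -x side. Below it the D-shaped foot: 27 mm long, 44 mm in diameter, one flat 13 mm from the axis on the same -x side, the last 7 mm tapered in by 4 mm. Seated, the origin lies on dial_top.
- stand: Wooden stand block, 96 x 96 x 36 mm, fixed to the bench, with a plain round hole 51 mm across in which the arbor's foot hangs loosely at any yaw; the flange rests on its top. Origin: centre of its underside.
- table: Dividing table fixed to the bench: grey plate 200 x 200 x 12 mm carrying dial, pointer and latch. Origin: on the bench, on the dial's axis; z up. The pointer is a steel wedge on a post at the table's -x side, 62 to 83 mm from the axis, top 66 mm above the bench. The latch post stands at the table's +y side, 90 mm from the axis.
- dial_top (a point): Centre of the dial's top face, 60 mm above the bench; turns with the dial, z up. Aluminium dial, 122 mm across its fluted rim, 30 mm thick, with a D-shaped through socket: 46.6 mm in diameter, flat 14.3 mm from the axis on the dial's -x side (1.3 mm or 0.15 rad of play round the foot). The arbor enters only with its x axis along the dial's x axis (same sense).
- dial (a joint): Dial angle, rad: 0 with the raised dark rib (14 x 5 x 5 mm, on the dial's top at its -x side, 46 mm from the axis) at the pointer, dial axes then parallel to the table's; positive counter-clockwise from above. Sprung click stop every 20 degrees (0.349 rad), 0 is one; let go, it settles in the nearest. About 0.15 N m per click. Starts two to four clicks counter-clockwise.
- latch (a joint): Hold-down latch angle about its upright hinge: 0 open, 1.15 rad closed (end stop); grows clockwise seen from above, stays where left (friction 0.06 N m). Closed, the steel bar lies along the table's y axis with its tip over the flange of the seated arbor, 3.5 mm above it. Bar 14 mm wide, from 71.5 to 80.5 mm above the bench; its tip is 62 mm from the hinge.
- latch_hinge (a point): Point on the upright hinge axis of the latch, 106 mm above the bench (the height of latch_knob). Fixed to the table.
- latch_knob (a point): Middle of the upright black knob (16 mm in diameter, from 80 to 126 mm above the bench) on the end of the latch bar away from the dial, 67 mm from the hinge axis; moves with the latch. Open, it lies towards the table's -x side of the hinge; closing carries it along an arc to straight out on the table's +y side. This point is 106 mm above the bench.
- oil_bottle_mid (a point): Bystander: small white oil bottle with a red needle spout, 33 mm across, 105 mm tall, standing; point half-way up.
- wood_block_mid (a point): Bystander: plain wooden bench block, 55 x 110 x 32 mm, lying; its centre.
- glue_tin_mid (a point): Bystander: dark green glue tin, 66 mm across, 60 mm tall, standing; its centre.
There are look-alikes about, which are no part of the job. Of the things that look like the arbor, the largest one is meant.

How it is judged:
By the outcome, as a careful person would: the job done as asked, in the order asked, and still so for the second after the job is handed in, with the robot touching nothing.
It also fails if it takes over 51 s, if anything falls off the work surface, if the arm or the gripper's body presses on something with over 40 N, if the wrist force passes 120 N, or if a joint passes its speed limit or range.

## Robot

A 6-joint arm with a two-finger parallel gripper is mounted at the origin on a cart in front of the work surface, level with it; the furniture and walls round the work are solid. World frame = base frame: x ahead of the robot, y to its left, z up, the work surface at z = 0. Lengths are in mm, angles in rad, forces in N, time in s.
With the tool pointing down it reaches from about 325 to 775 mm from the base axis. Payload 5.5 kg.
Tool frame: the origin (TCP) lies midway between the tips of the shut fingers; the grasp point (between the pads) lies ctrl.tcp_to_grasp behind it (ctrl.tcp_to_grasp is the distance from the TCP to the grasp point, in mm); z points along the fingers, y is the line along which they close (so a half turn about z gives the same grasp; the last joint's range is limited). The gripper opens to 88 mm and grips with 3 to 60 N. Pads are 20 mm wide; open, the fingers measure 115 mm over their backs; the gripper's body (75 mm by 178 mm) begins 61 mm behind the grasp point.
Start: joints at [-1.341, 0.091, 1.231, -0, 1.82, -0.057], TCP at [169.73, -575.507, 222.631] pointing down, gripper open.
Joint ranges: [-2.87, 2.87], [-0.86, 2.18], [0.17, 2.46], [-1.51, 4.65], [0.06, 2.69], [-2.65, 2.65]. Speed limits (rad/s): [2.57, 2.57, 3.01, 3.14, 3.14, 3.14].

## Interface

Orientations are given as a 3x3 rotation matrix whose columns are the frame's x, y, z axes.
In Python, from workcell import ctrl gives the robot as it stands. The module is installed in compiled form; this text tells all that it offers.
- The arm moves only by the shell command python3 -m creep 'ROWS' [FORCE]. ROWS is JSON, a list of rows, each a list of 3 entries, a list of its own where there are three numbers: the finger opening in mm, from 0 to 87.8, then the shift along the tool's x, y, z in units of 60 mm (1.0 is 60 mm), then the turn about the tool's z in units of 8 degrees (1.0 is 8 degrees). In form: [[hand, [x, y, z], roll], ...]. A call has 1 to 10 rows; each row is the pose to reach, as a shift and turn from the pose commanded when the call began, along the tool's axes at that moment; what a row does not reach only later rows make up. A row lasts 1/8 s, in which the tool goes at most 62.5 mm and 10.7 degrees, less where a joint would pass 70% of its speed; a pose out of reach is approached as far as the arm can. A call with a gripper value outside its range is refused whole. The fingers move at their own pace and stop on an object; FORCE is the grip in N (left out, the last holds). Time passes only in rows, so rows that repeat a pose let the fingers close. It gives the time, the measured TCP pose, the force, the opening and the grip force at its end, in the units of the state.
- ctrl.observe(): the state, without advancing time (a new reading comes with each control period).
- ctrl.get_image(name): name is "side" or "top" or "wrist"; returns a dict with "image" (420x560x3 uint8, red, green, blue), "vfov" (degrees; the focal length in pixels is half the picture's height over the tangent of half this angle, whatever the lens; pixels are square), "cx", "cy" (the principal point, pixels), "rvec" (rotation vector, rad) and "tvec" (3), from world to camera coordinates, as OpenCV has them; the wrist camera has in their place "tool_from_camera" (4x4, takes a point from camera to tool coordinates, whose origin is the TCP and whose axes are the flange's). Camera axes: x right, y down, z forward; pixel columns grow to the right and rows downward; lengths in mm; the calibration is good to about 2 mm. A picture is of the moment at which its call begins: read the wrist's pose just before it. There is no depth.
- ctrl.finish_job(): hands the job in; it is judged then, once.
The state is a dict: "clock": time; "joint_positions": joint angles; "joint_vel": joint speeds; "tau": joint torques, N m; "eef_pos": TCP position; "tool_rot": TCP orientation; "wrist_force": force on the tool from outside, world axes, zero at the start; "wrist_torque": the same for the moment, N m; "finger_gap": finger opening in mm; "grasp_force": force on a finger pad.
Only numpy, scipy, OpenCV 4.12 (cv2) and the standard library are available. Lean on these libraries where they do the work, as an engineer would, in place of code of your own. Each camera call takes 0.05 s, during which the arm holds its last target. There are 200 camera calls.

## Working session

There is one attempt and no reset: what is moved stays moved. The work goes in short steps, Python scripts to look and compute and a shell command to move; the robot and the scene stay as the last step left them, time stands still between calls to the robot, and variables do not carry over. Pictures are saved under pics/ and viewed, at most 10 in all, crops included, and the job is handed in when it is done.

```bash
mkdir -p pics
cat > h.py <<'E'
import numpy as np, cv2
from workcell import ctrl
def cam(n):
    s=ctrl.observe(); d=ctrl.get_image(n)
    f=210/np.tan(np.radians(d["vfov"])/2)
    K=np.array([[f,0,d["cx"]],[0,f,d["cy"]],[0,0,1.]])
    if n=="wrist":
        T=np.array(d["tool_from_camera"]); R=np.array(s["tool_rot"])
        Rc=R@T[:3,:3]; C=R@T[:3,3]+np.array(s["eef_pos"])
    else:
        Rw=cv2.Rodrigues(np.array(d["rvec"],float))[0]; Rc=Rw.T; C=-Rc@np.array(d["tvec"],float).ravel()
    return d["image"],K,Rc,C
def ray(c,u,v):
    _,K,Rc,C=c; return C,Rc@np.linalg.inv(K)@np.array([u,v,1.])
def onz(c,u,v,z):
    C,d=ray(c,u,v); return C+d*(z-C[2])/d[2]
def proj(c,p):
    _,K,Rc,C=c; q=K@(Rc.T@(np.array(p,float)-C)); return q[:2]/q[2]
def save(c,name): cv2.imwrite("pics/"+name,cv2.cvtColor(c[0],cv2.COLOR_RGB2BGR))
E
python3 - <<'E'
from h import *
np.set_printoptions(precision=2,suppress=True)
for n in("top","side"):
    c=cam(n); save(c,n+"0.png"); print(n,c[3],c[1][0,0],c[1][:2,2]); print(c[2])
s=ctrl.observe(); print(s["tool_rot"],s["clock"],ctrl.tcp_to_grasp)
E
```

```text
top [ 275.32    5.71 1429.67] 512.5187292105712 [289.08 210.72]
[[ 0.04 -0.98  0.22]
 [-1.   -0.04  0.  ]
 [ 0.   -0.22 -0.98]]
side [  281.   -1221.71   628.43] 488.82721517452984 [280.75 208.5 ]
[[ 0.97 -0.1   0.2 ]
 [-0.22 -0.39  0.89]
 [-0.01 -0.92 -0.4 ]]
[[ 0.96  0.28 -0.  ]
 [ 0.28 -0.96  0.  ]
 [ 0.   -0.   -1.  ]] 0.1 18.700000000000003
```

View pics/top0.png

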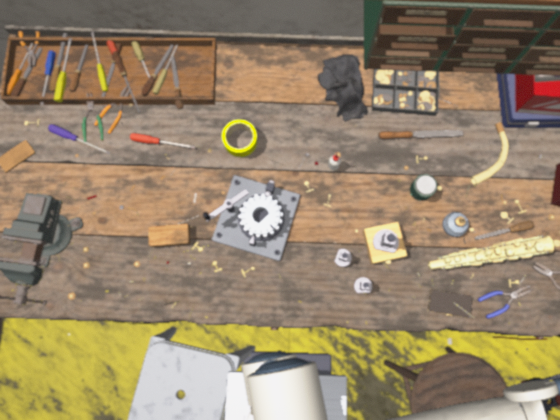

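View pics/side0.png

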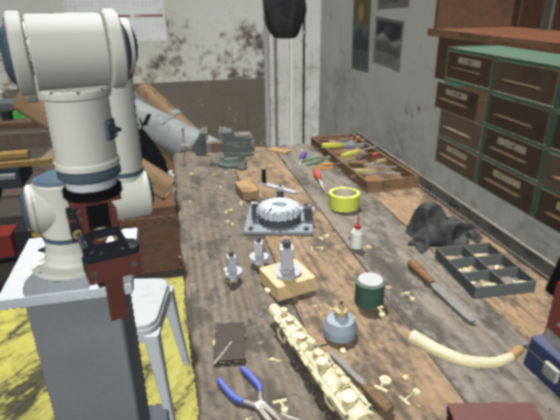

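Top view: the arbor candidates are (387,241) in the wooden stand, plus loose pieces at (343,258) and (363,285). The one in the stand is the largest and the only one in a stand. The dial is at about (260,214), with latch pieces at about (207–245,190–215). I'll enlarge both.

Run:
```python
from h import *
c=cam("top"); im=cv2.cvtColor(c[0],cv2.COLOR_RGB2BGR)
a=cv2.resize(im[165:270,195:315],None,fx=3.9,fy=5.0*0.78,interpolation=cv2.INTER_CUBIC)
b=cv2.resize(im[205:310,325:415],None,fx=3.6,fy=3.9,interpolation=cv2.INTER_CUBIC)
o=np.hstack([a,b[:a.shape[0]]]); print(o.shape)
cv2.imwrite("pics/crop1.png",o)
c=cam("side"); im=cv2.cvtColor(c[0],cv2.COLOR_RGB2BGR)
cv2.imwrite("pics/crop2.png",cv2.resize(im[165:305,215:375],None,fx=4,fy=4,interpolation=cv2.INTER_CUBIC))
```

```text
(410, 792, 3)
```

View pics/crop1.png

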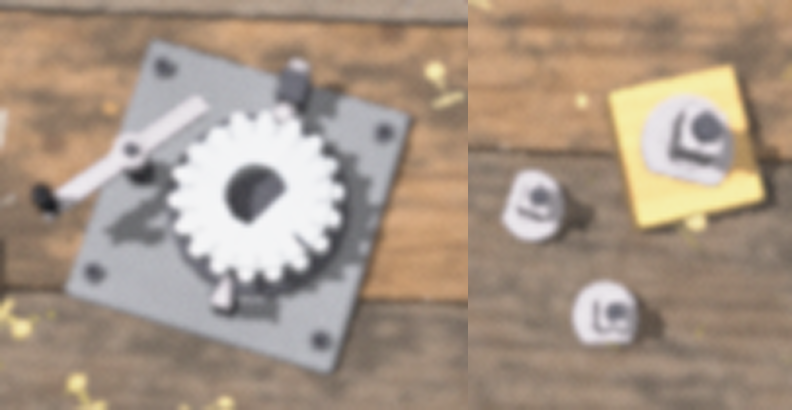

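View pics/crop2.png

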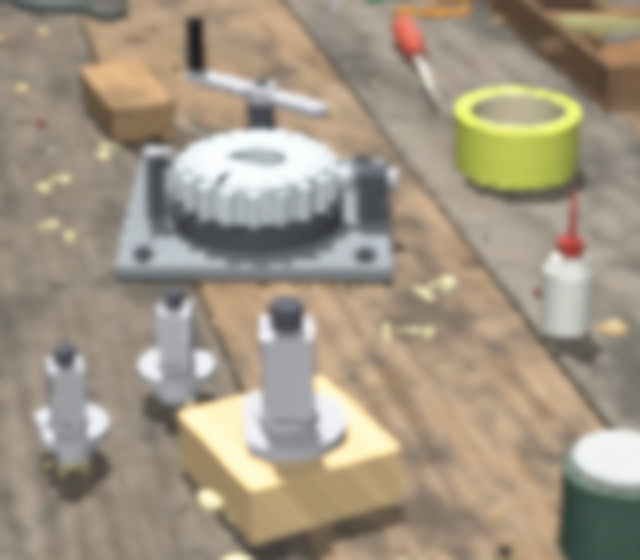

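The crops show the following, in crop pixels:
- **Plate:** corners at (152,40), (412,115), (333,373) and (66,290).
- **Latch:** hinge at (130,150), knob at (45,198).
- **Pointer:** wedge at (222,295), on the lower side.
- **Rib and socket:** the dark rib mark is at (305,250), on the socket's flat side, about 3 clicks counter-clockwise of the pointer.
- **Arbor:** the piece in the yellow stand is clearly the largest and taken as the arbor. Its flange flat faces down and slightly left.

Run:
```python
from h import *
np.set_printoptions(precision=2,suppress=True)
c=cam("top")
A=lambda x,y:(195+x/3.9,165+y/3.905)
B=lambda x,y:(325+(x-468)/3.6,205+y/3.9)
P=np.array([onz(c,*A(*q),12) for q in [(152,40),(412,115),(333,373),(66,290)]])
print("plate",P.mean(0),[np.linalg.norm(P[i]-P[i-1]) for i in range(4)])
d=P[1]-P[2]+P[0]-P[3]; print("table x yaw",np.degrees(np.arctan2(d[1],d[0])))
print("hole",onz(c,*A(255,193),60))
dc=P.mean(0)
rib=onz(c,*A(305,250),65); ptr=onz(c,*A(222,285),66); hin=onz(c,*A(130,150),85); kn=onz(c,*A(42,197),126)
for n,p in(("rib",rib),("ptr",ptr),("hinge",hin),("knobtop",kn)): v=(p-dc)[:2];print(n,p,np.linalg.norm(v),np.degrees(np.arctan2(v[1],v[0])))
print("knob-hinge",np.linalg.norm((kn-hin)[:2]))
S=np.array([onz(c,*B(*q),36) for q in [(610,97),(732,66),(765,198),(640,228)]])
print("stand",S.mean(0),[np.linalg.norm(S[i]-S[i-1]) for i in range(4)])
print("stud top",onz(c,*B(708,127),114))
f=[onz(c,*B(*q),44) for q in [(650,170),(722,187)]]; e=f[1]-f[0]; print("flat chord",f,np.degrees(np.arctan2(e[1],e[0])))
for q in [(690,137)]: print(onz(c,*B(*q),44))
```

```text
plate [571.47 100.72  12.  ] [np.float64(195.0983282113357), np.float64(199.82054647437658), np.float64(197.65780407937737), np.float64(200.75654043189047)]
table x yaw -14.901922192967707
hole [568.62  87.9   60.  ]
rib [528.44  51.01  65.  ] 65.7533913209194 -130.87750832749572
ptr [501.65 107.21  66.  ] 70.12606840838485 174.68969967526786
hinge [590.44 174.17  85.  ] 75.85149455603877 75.51815868370073
knobtop [546.57 225.63 126.  ] 127.36215993830004 101.27269626701609
knob-hinge 67.6213329756161
stand [ 507.07 -259.02   36.  ] [np.float64(95.1056773221772), np.float64(97.49740789409378), np.float64(96.65107139938142), np.float64(98.12912864297702)]
stud top [ 507.99 -259.64  114.  ]
flat chord [array([ 488.28, -229.55,   44.  ]), array([ 478.28, -284.01,   44.  ])] -100.40548135638555
[ 512.75 -260.01   44.  ]
```

```bash
cat >> h.py <<'E'
def go(p,yaw):
    """shift units and roll units to bring TCP to p, tool-x yaw deg"""
    s=ctrl.observe(); R=np.array(s["tool_rot"]); d=R.T@(np.array(p,float)-s["eef_pos"])/60
    y0=np.degrees(np.arctan2(R[1,0],R[0,0])); r=-((yaw-y0+180)%360-180)/8
    print("shift",d.round(3),"roll",round(r,3),"now",np.round(s["eef_pos"],1),"yaw",round(y0,2),"t",s["clock"])
E
python3 - <<'E'
from h import *
go([508,-259.5,222.6],79.6)
print(np.array(ctrl.get_image("wrist")["tool_from_camera"]).round(2))
E
```

```text
shift [ 6.897e+00 -3.455e+00 -5.000e-03] roll -7.896 now [ 169.7 -575.4  222.1] yaw 16.43 t 0.25
[[   0.     -0.95   -0.3    81.54]
 [   1.      0.      0.     -0.42]
 [   0.     -0.3     0.95 -161.84]
 [   0.      0.      0.      1.  ]]
```

```bash
python3 -m creep '[[85,[6.9,-3.455,0],-7.9],[85,[6.9,-3.455,0],-7.9],[85,[6.9,-3.455,0],-7.9],[85,[6.9,-3.455,0],-7.9],[85,[6.9,-3.455,0],-7.9],[85,[6.9,-3.455,0],-7.9],[85,[6.9,-3.455,0],-7.9],[85,[6.9,-3.455,0],-7.9],[85,[6.9,-3.455,0],-7.9],[85,[6.9,-3.455,0],-7.9]]' 20
python3 - <<'E'
from h import *
c=cam("wrist"); save(c,"w1.png"); go([508,-259.5,58.5],79.6); print(proj(c,[508,-259.5,120]),proj(c,[508,-259.5,44]))
E
```

```text
clock: 1.55
eef_pos: [507.6, -260.1, 222.6]
tool_rot: [[0.18, 0.984, -0.001], [0.984, -0.18, -0.0], [-0.0, -0.0, -1.0]]
wrist_force: [-0.5, -0.0, 1.2]
finger_gap: 84.9
grasp_force: 0.0
shift [0.019 0.007 2.736] roll -0.005 now [ 507.5 -260.5  222.7] yaw 79.56 t 1.6
[280.48781397 210.53415772] [280.33267035 191.5316181 ]
```

View pics/w1.png

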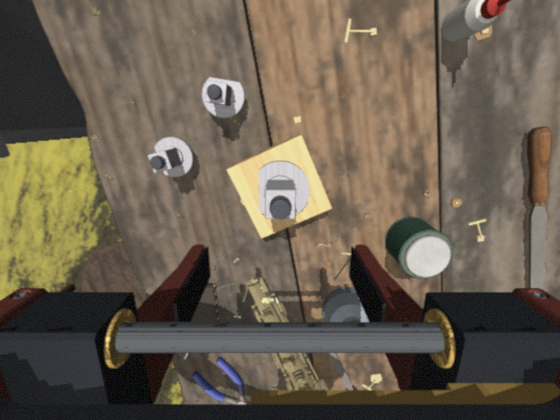

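Wrist view: the stud is at (280,208), against (280.5,210.5) predicted. The flange flat faces left (arbor −x), and the head is square with the fingers. I'll descend and grip.

```bash
python3 -m creep '[[85,[0.02,0,1.2],0],[85,[0.02,0,2.2],0],[85,[0.02,0,2.73],0],[85,[0.02,0,2.73],0],[30,[0.02,0,2.73],0],[28,[0.02,0,2.73],0],[26,[0.02,0,2.73],0],[26,[0.02,0,2.73],0],[26,[0.02,0,2.73],0],[26,[0.02,0,2.73],0]]' 40
python3 - <<'E'
from h import *
s=ctrl.observe();print(s["grasp_force"],s["finger_gap"],s["wrist_force"]); go([568.6,87.9,230],134.6)
E
```

```text
clock: 2.85
eef_pos: [508.4, -258.3, 58.8]
tool_rot: [[0.18, 0.984, -0.0], [0.984, -0.18, 0.0], [0.0, -0.0, -1.0]]
wrist_force: [-1.3, -0.1, 0.9]
finger_gap: 29.6
grasp_force: 40.0
39.95905816555023 29.56916065083592 [-1.27956406 -0.08301928  0.88442469]
shift [ 5.857 -0.051 -2.853] roll -6.87 now [ 508.4 -258.3   58.8] yaw 79.64 t 2.85
```

```bash
python3 - <<'E'
from h import *
go([611,45,230],134.6)
E
python3 -m creep '[[26,[0,0,-1],0],[26,[0,0,-1.8],0],[26,[1,0,-2.5],-1],[26,[2,0,-2.85],-2],[26,[3,0,-2.85],-3],[26,[4,0,-2.85],-4],[26,[4.5,0,-2.85],-5],[26,[4.5,0,-2.85],-6],[26,[4.5,0,-2.85],-6.87],[26,[4.5,0,-2.85],-6.87]]'
python3 - <<'E'
from h import *
s=ctrl.observe();print(s["grasp_force"],s["finger_gap"],s["wrist_force"]); go([611,45,230],134.6)
E
```

```text
shift [ 5.28   0.773 -2.853] roll -6.87 now [ 508.4 -258.3   58.8] yaw 79.64 t 2.85
clock: 4.1
eef_pos: [556.7, 7.4, 228.8]
tool_rot: [[-0.702, 0.713, -0.002], [0.713, 0.702, 0.0], [0.001, -0.001, -1.0]]
wrist_force: [-0.8, 0.2, -3.5]
finger_gap: 30.0
grasp_force: 40.0
39.957289695739746 30.041026076011867 [-0.82013365  0.24036209 -3.46101547]
shift [-0.189  1.084 -0.022] roll -0.006 now [556.7   7.4 228.8] yaw 134.55 t 4.1
```

```bash
python3 -m creep '[[26,[-0.19,1.084,0],0],[26,[-0.19,1.084,0],0],[26,[-0.19,1.084,0],0]]'
python3 - <<'E'
from h import *
c=cam("wrist"); save(c,"w2.png"); go([568.6,87.9,130],134.6); print(proj(c,[568.6,87.9,60]))
E
```

```text
clock: 4.47
eef_pos: [611.2, 44.7, 228.8]
tool_rot: [[-0.701, 0.713, -0.002], [0.713, 0.701, -0.0], [0.001, -0.002, -1.0]]
wrist_force: [-0.0, 0.0, -4.5]
finger_gap: 30.0
grasp_force: 40.0
shift [1.013 0.006 1.666] roll -0.012 now [611.   44.4 229.9] yaw 134.51 t 4.525
[279.99415235 140.81520909]
```

View pics/w2.png

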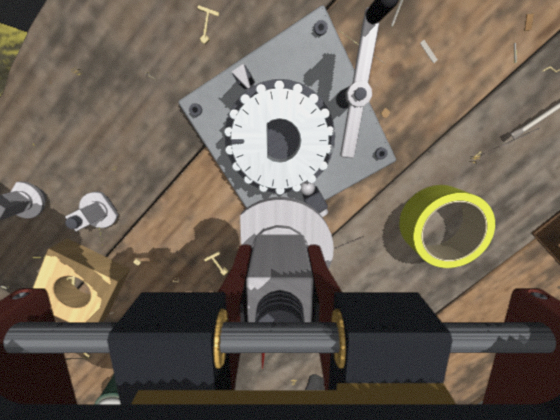

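The wrist view shows the dial centred at about (279,137), with the socket flat vertical on its left (x≈266) and the rib on the left at (237,140). The held flange's flat is also vertical on its left, so the sense matches. The pointer is at (242,75) and the latch hinge at (358,95). Next I'll measure the socket.

Run:
```python
from h import *
np.set_printoptions(precision=2,suppress=True)
c=cam("wrist"); g=cv2.cvtColor(c[0],cv2.COLOR_RGB2GRAY)
m=np.zeros_like(g); m[115:165,258:306]=255
h=((g<150)&(m>0)).astype(np.uint8)
n,l,st,ce=cv2.connectedComponentsWithStats(h); k=1+np.argmax(st[1:,4]); print(st[k],ce[k])
cn=max(cv2.findContours((l==k).astype(np.uint8),cv2.RETR_EXTERNAL,cv2.CHAIN_APPROX_NONE)[0],key=len)[:,0,:]
W=np.array([onz(c,u,v,60)[:2] for u,v in cn])
cc=np.array([568.6,87.9])
def fit(Q):
    A=np.c_[2*Q,np.ones(len(Q))]; s=np.linalg.lstsq(A,(Q**2).sum(1),rcond=None)[0]; return s[:2],np.sqrt(s[2]+s[:2]@s[:2])
arc=cn[:,0]>cn[:,0].min()+5
print("socket fit",fit(W[arc]))
fl=cn[cn[:,0]<=cn[:,0].min()+2]; fl=fl[(fl[:,1]>124)&(fl[:,1]<156)]; print("flat px",fl[fl[:,1].argsort()][::4].tolist())
F=np.array([onz(c,u,v,60)[:2] for u,v in fl]); vx,vy=cv2.fitLine(F.astype(np.float32),2,0,.01,.01)[:2].ravel(); print("flat dir",np.degrees(np.arctan2(vy,vx)))
# rim
mm=np.zeros_like(g); cv2.circle(mm,(279,137),60,255,-1); w=((g>185)&(mm>0)).astype(np.uint8)
w=cv2.morphologyEx(w,cv2.MORPH_OPEN,np.ones((5,5)))
rc=max(cv2.findContours(w,cv2.RETR_EXTERNAL,cv2.CHAIN_APPROX_NONE)[0],key=cv2.contourArea)
(x,y),r=cv2.minEnclosingCircle(rc); p=onz(c,x,y,60); print("rim",(x,y),r,p)
hull=cv2.convexHull(rc)[:,0,:]; print("rim fit",fit(np.array([onz(c,u,v,60)[:2] for u,v in hull])))
# hinge, knob, pointer
print("hinge",onz(c,359,95,84),"knob top",onz(c,378,10,126),"ptr tip",onz(c,249,82,66))
```

```text
[ 267  118   34   44 1237] [282.06 139.45]
socket fit (array([567.71,  87.83]), np.float64(22.4937089309845))
flat px [[267, 125], [267, 129], [267, 133], [267, 137], [267, 141], [267, 145], [267, 149], [267, 153]]
flat dir -45.78637
rim (280.4830627441406, 136.2182159423828) 55.93571853637695 [565.72  91.4   60.  ]
rim fit (array([566.99,  89.01]), np.float64(58.20259586378926))
hinge [591.79 173.25  84.  ] knob top [550.33 214.4  126.  ] ptr tip [505.26 107.19  66.  ]
```

Run:
```python
from h import *
np.set_printoptions(precision=1,suppress=True)
c=cam("wrist"); s=ctrl.observe(); R=np.array(s["tool_rot"]); T=np.array(s["eef_pos"])
P=lambda x,y,z: proj(c,T+R@np.array([x,y,z]))
for dx in(-2,0,2): print(dx,"flange top rim",P(35+dx,0,14.3),"flat edge",P(dx+10,-25,14.3),"head front top edge",P(15+dx,0,-45.7),"bottom",P(15+dx,0,8.3))
g=cv2.cvtColor(c[0],cv2.COLOR_RGB2GRAY).astype(int)
print(g[188:222,285]); print(g[215,228:260]); print(g[222:310:2,280])
print(g[222:260,280])
```

```text
-2 flange top rim [279.7 203.8] flat edge [240.7 241.3] head front top edge [279.7 284.1] bottom [279.7 237.7]
0 flange top rim [279.7 200.7] flat edge [240.6 238.4] head front top edge [279.7 280.1] bottom [279.7 234.7]
2 flange top rim [279.7 197.6] flat edge [240.5 235.5] head front top edge [279.7 276. ] bottom [279.7 231.6]
[ 92  84  75  83 116 148 152 157 145 118  95 110 172 200 204 202 202 203
 202 205 201 203 204 205 199 203 200 204 203 202 201 203 200 201]
[150 144 146 139 134 127 120 116 115 119 125 137 166 193 204 208 208 202
 208 210 207 203 200 202 199 202 203 205 211 212 212 206]
[202 195 107 188 208 205 159  96  97 100  98  96  98  95  98  94  98 100
  98 100  96 100 100 100  90  62  67  68 106 119 125 123 121 119  55  34
  33  34  32  22  44  29  28  39]
[202 209 195 141 107 130 188 208 208 208 205 197 159 112  96  97  97  97
 100 101  98  93  96  97  98  98  95 100  98  95  94 101  98  98 100  99
  98 102]
```

```bash
python3 - <<'E'
from h import *
go([568.3,87.5,115],134.4)
E
python3 -m creep '[[26,[0.5,0,0.5],0],[26,[1.01,0.01,1.2],0],[26,[1.01,0.01,1.7],0],[26,[1.01,0.01,1.9],0],[26,[1.01,0.01,1.9],0]]'
python3 - <<'E'
from h import *
go([568.3,87.5,82.5],134.4); print(ctrl.observe()["wrist_force"])
E
```

```text
shift [ 1.016e+00 -1.000e-03  1.932e+00] roll 0.013 now [610.9  44.1 231. ] yaw 134.51 t 4.625
clock: 5.25
eef_pos: [569.0, 87.8, 116.3]
tool_rot: [[-0.701, 0.713, 0.0], [0.713, 0.701, -0.0], [-0.0, 0.0, -1.0]]
wrist_force: [-0.7, -0.7, -3.5]
finger_gap: 30.1
grasp_force: 40.0
shift [ 0.005 -0.012  0.563] roll 0.017 now [569.   87.8 116.3] yaw 134.53 t 5.25
[-0.6610859  -0.66284639 -3.4563506 ]
```

```bash
python3 -m creep '[[26,[0,-0.01,0.1],0],[26,[0,-0.01,0.17],0],[26,[0,-0.01,0.24],0],[26,[0,-0.01,0.3],0],[26,[0,-0.01,0.3],0]]'
```

```text
clock: 5.88
eef_pos: [568.5, 87.9, 97.3]
tool_rot: [[-0.702, 0.712, -0.001], [0.712, 0.702, -0.0], [0.001, -0.001, -1.0]]
wrist_force: [-1.1, 1.2, -4.2]
finger_gap: 29.7
grasp_force: 40.0
```

```bash
python3 -m creep '[[26,[0,0,0.08],0],[26,[0,0,0.15],0],[26,[0,0,0.2],0],[26,[0,0,0.24],0],[26,[0,0,0.26],0],[26,[0,0,0.26],0]]'
```

```text
clock: 6.62
eef_pos: [568.8, 87.9, 82.8]
tool_rot: [[-0.702, 0.712, 0.0], [0.712, 0.702, -0.0], [-0.0, 0.0, -1.0]]
wrist_force: [-2.2, 0.6, -0.1]
finger_gap: 29.9
grasp_force: 40.0
```

```bash
python3 -m creep '[[26,[0,0,0],0.6],[26,[0,0,0],1.3],[26,[0,0,0],2],[26,[0,0,0],2.7],[26,[0,0,0],3.4],[26,[0,0,0],4.1],[26,[0,0,0],4.8],[26,[0,0,0],5.5],[26,[0,0,0],6.2],[26,[0,0,0],6.9]]'
python3 -m creep '[[26,[0,0,0],0.3],[26,[0,0,0],0.6],[26,[0,0,0],0.6],[26,[0,0,0],0.6]]'
python3 - <<'E'
from h import *
go([568.6,87.9,82.5],75); print(ctrl.observe()["wrist_torque"])
c=cam("top"); im=cv2.cvtColor(c[0],cv2.COLOR_RGB2BGR)
a=cv2.resize(im[165:270,195:315],None,fx=3.3,fy=3.3,interpolation=cv2.INTER_CUBIC)
w=cv2.cvtColor(cam("wrist")[0],cv2.COLOR_RGB2BGR)
w=cv2.resize(w[60:300,180:380],None,fx=1.9,fy=1.9)
o=np.zeros((460,800,3),np.uint8); o[:a.shape[0],:396]=a[:,:396]; o[:456,410:790]=w; cv2.imwrite("pics/c3.png",o)
E
```

```text
clock: 7.88
eef_pos: [569.9, 87.5, 82.9]
tool_rot: [[0.187, 0.982, 0.003], [0.982, -0.187, -0.001], [-0.0, 0.003, -1.0]]
wrist_force: [1.7, -1.8, -1.9]
finger_gap: 29.5
grasp_force: 40.0
clock: 8.38
eef_pos: [568.9, 88.4, 82.8]
tool_rot: [[0.265, 0.964, 0.001], [0.964, -0.265, 0.001], [0.001, 0.0, -1.0]]
wrist_force: [0.5, 1.7, 0.7]
finger_gap: 29.6
grasp_force: 40.0
shift [-0.009 -0.002  0.005] roll -0.044 now [568.9  88.4  82.8] yaw 74.65 t 8.375
[0.18902126 0.21057061 0.00170937]
```

View pics/c3.png

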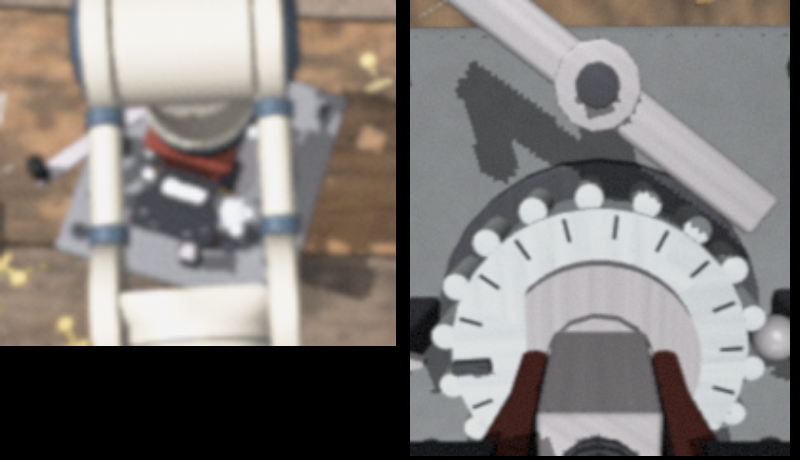

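Wrist crop: the rib is at crop (472,367), level with the pointer at the left edge, and the flange lies on the dial. I'll release, lift and check.

```bash
python3 -m creep '[[60,[0,0,0],0],[60,[0,0,0],0],[60,[0,0,0],0],[60,[0,0,0],0],[60,[0,0,-0.8],0],[60,[0,0,-1.8],0],[60,[-0.7,0,-2.5],0],[60,[-0.7,0,-2.5],0],[60,[-0.7,0,-2.5],0]]'
python3 - <<'E'
from h import *
c=cam("wrist"); save(c,"w4.png"); go([0,0,0],75)
for p in ([568.5,88,60],[591,173.8,84]): print(proj(c,p))
E
```

```text
clock: 9.6
eef_pos: [557.5, 47.5, 231.3]
tool_rot: [[0.266, 0.964, -0.001], [0.964, -0.266, 0.0], [0.0, -0.001, -1.0]]
wrist_force: [-1.2, -0.3, -0.5]
finger_gap: 60.2
grasp_force: 0.0
shift [-3.233 -8.731  3.863] roll -0.05 now [557.2  47.8 230.2] yaw 74.6 t 9.65
[280.13984915 156.98770915]
[279.11065684  65.59075236]
```

View pics/w4.png

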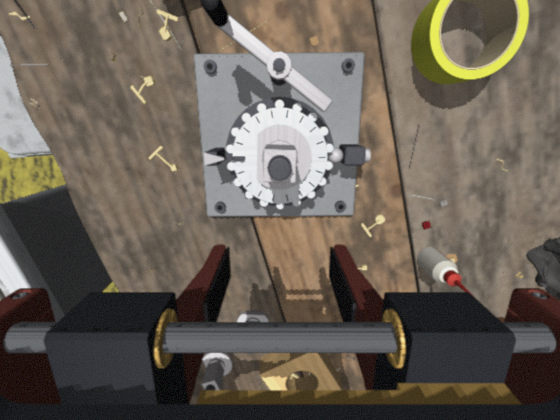

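The rib (239,157) now lines up with the pointer tip (225,157) and the arbor sits centred. The latch knob is at (213,10) and its hinge at (279,65). I'll measure the alignment, the seating and the knob.

Run:
```python
from h import *
np.set_printoptions(precision=1,suppress=True)
c=cam("wrist"); g=cv2.cvtColor(c[0],cv2.COLOR_RGB2GRAY)
def blob(x0,x1,y0,y1,t):
    h=np.zeros_like(g); h[y0:y1,x0:x1]=(g[y0:y1,x0:x1]<t)
    n,l,st,ce=cv2.connectedComponentsWithStats(h); k=1+np.argmax(st[1:,4]); return st[k],ce[k]
print("knob",blob(195,232,0,30,60)); print("rib",blob(233,252,148,166,130)); print("stud",blob(265,295,150,185,80))
b=blob(265,295,150,185,80)[1]; 
print("stud exp z144",proj(c,[568.5,88,144]),"z150",proj(c,[568.5,88,150]))
r=blob(233,252,148,166,130)[1]; p=onz(c,*r,65); q=onz(c,224,157,66); a=lambda p:np.degrees(np.arctan2(p[1]-88,p[0]-568.5))
print(p,a(p),q,a(q)); print("knob top",onz(c,208,3,126), onz(c,212,9,106),proj(c,[539.8,217.2,126]),proj(c,[539.8,217.2,82]))
for z in (160,): go([575,120,z],140.9)
go([539.8,217.2,150],140.9)
```

```text
knob (array([195,   0,  33,  26, 506], dtype=int32), array([215.2,  10.4]))
rib (array([233, 157,  12,   5,  51], dtype=int32), array([238.6, 158.6]))
stud (array([274, 156,  17,   9,  27], dtype=int32), array([283. , 158.9]))
stud exp z144 [280.8 169.5] z150 [280.9 170.7]
[523.7  99.3  65. ] 165.87279837851926 [509.  105.3  66. ] 163.8026823168384
knob top [547.4 224.4 126. ] [546.9 226.8 106. ] [201.8  16.4] [213.9  32.2]
shift [ 1.2 -0.   1.2] roll -8.285 now [557.1  48.  229.8] yaw 74.62 t 9.7
shift [ 2.6 -1.   1.3] roll -8.285 now [557.1  48.  229.8] yaw 74.62 t 9.7
```

```bash
python3 - <<'E'
from h import *
go([547,225,87.5],132)
E
python3 -m creep '[[50,[1,-0.2,0],-1],[50,[2,-0.5,0],-2.2],[50,[2.68,-0.94,0],-3.5],[50,[2.68,-0.94,0],-4.8],[50,[2.68,-0.94,0],-6.1],[50,[2.68,-0.94,0],-7.17],[50,[2.68,-0.94,0],-7.17]]' 8
python3 - <<'E'
from h import *
go([547,225,87.5],132)
c=cam("wrist"); save(c,"w5.png"); print(proj(c,[547,225,126]))
E
```

```text
shift [ 2.802 -0.936  2.374] roll -7.172 now [557.1  48.  229.8] yaw 74.62 t 9.7
clock: 10.58
eef_pos: [545.3, 218.0, 230.2]
tool_rot: [[-0.668, 0.744, -0.003], [0.744, 0.668, -0.001], [0.001, -0.003, -1.0]]
wrist_force: [-0.1, -0.1, -0.4]
finger_gap: 49.8
grasp_force: 0.0
shift [0.064 0.105 2.378] roll -0.008 now [545.3 218.  230.2] yaw 131.94 t 10.575
[286.37958971 207.48877033]
```

View pics/w5.png

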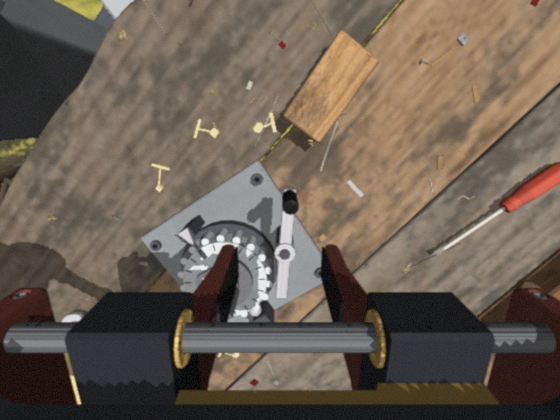

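The knob top is at (290,202), just a few mm from prediction and between the fingers. The wood block (330,85) is well below the gripper's height. I'll descend and take the knob gently.

```bash
python3 -m creep '[[50,[0.11,0.14,0.8],0],[50,[0.11,0.14,1.6],0],[50,[0.11,0.14,2.2],0],[50,[0.11,0.14,2.37],0],[14,[0.11,0.14,2.37],0],[12,[0.11,0.14,2.37],0],[12,[0.11,0.14,2.37],0],[12,[0.11,0.14,2.37],0]]' 8
python3 - <<'E'
from h import *
s=ctrl.observe(); T=np.array(s["eef_pos"][:2]); h=np.array([591.8,174.9]); v=T-h
a0=np.degrees(np.arctan2(v[1],v[0])); print(s["wrist_force"],"r",np.linalg.norm(v),"ang",a0)
R=np.array(s["tool_rot"])
for a in np.linspace(a0,72.5,10)[1:]:
    p=h+67*np.array([np.cos(np.radians(a)),np.sin(np.radians(a))]); d=R.T@np.r_[p-T,0]/60
    print(round(a,1),d[:2].round(2),"roll",round((a0-a)/8,2))
E
```

```text
clock: 11.62
eef_pos: [548.4, 228.2, 91.4]
tool_rot: [[-0.668, 0.744, 0.002], [0.744, 0.668, 0.001], [-0.001, 0.002, -1.0]]
wrist_force: [1.1, 0.0, 4.3]
finger_gap: 15.7
grasp_force: 8.0
[1.0710969  0.0452759  4.25917649] r 68.77226827501052 ang 129.13515575642924
122.8 [-0.04  0.12] roll 0.79
116.5 [-0.07  0.24] roll 1.57
110.3 [-0.11  0.36] roll 2.36
104.0 [-0.16  0.47] roll 3.15
97.7 [-0.22  0.57] roll 3.93
91.4 [-0.3   0.67] roll 4.72
85.1 [-0.38  0.76] roll 5.51
78.8 [-0.48  0.84] roll 6.29
72.5 [-0.58  0.91] roll 7.08
```

```bash
python3 -m creep '[[12,[-0.04,0.12,-0.06],0.8],[12,[-0.07,0.24,-0.06],1.6],[12,[-0.11,0.36,-0.06],2.4],[12,[-0.16,0.47,-0.06],3.15],[12,[-0.22,0.57,-0.06],3.95],[12,[-0.3,0.67,-0.06],4.7],[12,[-0.36,0.74,-0.06],5.3],[12,[-0.36,0.74,-0.06],5.3],[12,[-0.36,0.74,-0.06],5.3]]'
python3 - <<'E'
from h import *
s=ctrl.observe(); T=np.array(s["eef_pos"][:2]); h=np.array([591.8,174.9]); v=T-h
a0=np.degrees(np.arctan2(v[1],v[0])); print(s["wrist_force"],s["wrist_torque"],"r",np.linalg.norm(v),"ang",a0)
R=np.array(s["tool_rot"])
for a in (a0-4,a0-8,75,74,73,72,71):
    p=h+67*np.array([np.cos(np.radians(a)),np.sin(np.radians(a))]); d=R.T@np.r_[p-T,0]/60
    print(round(a,1),d[:2].round(3),"roll",round((a0-a)/8,2))
E
```

```text
clock: 12.75
eef_pos: [594.5, 243.0, 92.1]
tool_rot: [[0.007, 1.0, -0.002], [1.0, -0.007, 0.002], [0.002, -0.002, -1.0]]
wrist_force: [0.6, 4.7, -7.0]
finger_gap: 15.4
grasp_force: 8.0
[ 0.63049869  4.71119329 -6.97023711] [ 0.7667183  -0.20521026 -0.0893425 ] r 68.16270902587408 ang 87.69951365830626
83.7 [-0.025  0.077] roll 0.5
79.7 [-0.035  0.154] roll 1.0
75 [-0.055  0.244] roll 1.59
74 [-0.06   0.263] roll 1.71
73 [-0.065  0.281] roll 1.84
72 [-0.071  0.3  ] roll 1.96
71 [-0.077  0.318] roll 2.09
```

```bash
python3 -m creep '[[12,[-0.025,0.08,0],0.5],[12,[-0.035,0.154,0],1],[12,[-0.05,0.22,0],1.4],[12,[-0.055,0.245,0],1.6],[12,[-0.055,0.245,0],1.6],[12,[-0.055,0.245,0],1.6]]' 15
python3 -m creep '[[12,[-0.01,0.03,0],0.2],[12,[-0.01,0.06,0],0.3],[12,[-0.01,0.06,0],0.3]]'
```

```text
clock: 13.5
eef_pos: [609.5, 240.7, 92.1]
tool_rot: [[0.227, 0.974, -0.001], [0.974, -0.227, 0.004], [0.003, -0.002, -1.0]]
wrist_force: [3.4, 8.3, -6.6]
finger_gap: 15.3
grasp_force: 15.0
clock: 13.88
eef_pos: [609.7, 240.4, 92.0]
tool_rot: [[0.267, 0.964, -0.008], [0.964, -0.267, 0.004], [0.002, -0.009, -1.0]]
wrist_force: [-9.8, 11.0, -3.1]
finger_gap: 15.7
grasp_force: 15.0
```

The motion stalled with a 10 N reaction in x at the predicted closed position, so it's on the stop. I'll ease off, open, lift and inspect.

```bash
python3 -m creep '[[12,[0,-0.04,0],0],[50,[0,-0.04,0],0],[50,[0,-0.04,0],0],[50,[0,-0.04,0],0],[50,[0,-0.04,-0.8],0],[50,[0,-0.04,-1.7],0],[50,[-2,-0.04,-2.4],0],[50,[-3.2,-0.04,-2.4],0],[50,[-3.2,-0.04,-2.4],0],[50,[-3.2,-0.04,-2.4],0]]'
python3 - <<'E'
from h import *
c=cam("wrist"); im=cv2.cvtColor(c[0],cv2.COLOR_RGB2BGR); s=ctrl.observe(); print(s["clock"],s["eef_pos"])
print(proj(c,[568.5,88,60]),proj(c,[609.1,239.6,126]),proj(c,[591.8,174.9,81]))
cv2.imwrite("pics/c6.png",cv2.resize(im[0:250,150:410],None,fx=2.4,fy=2.4,interpolation=cv2.INTER_CUBIC))
E
```

```text
clock: 15.12
eef_pos: [558.9, 49.1, 239.7]
tool_rot: [[0.274, 0.962, 0.003], [0.962, -0.274, -0.001], [0.0, 0.003, -1.0]]
wrist_force: [-0.5, 0.1, -0.3]
finger_gap: 50.0
grasp_force: 0.0
15.175 [559.06476831  49.79393208 239.22766679]
[278.32584532 157.71662101] [274.90761492 -36.5445454 ] [276.82939775  68.24020706]
```

View pics/c6.png

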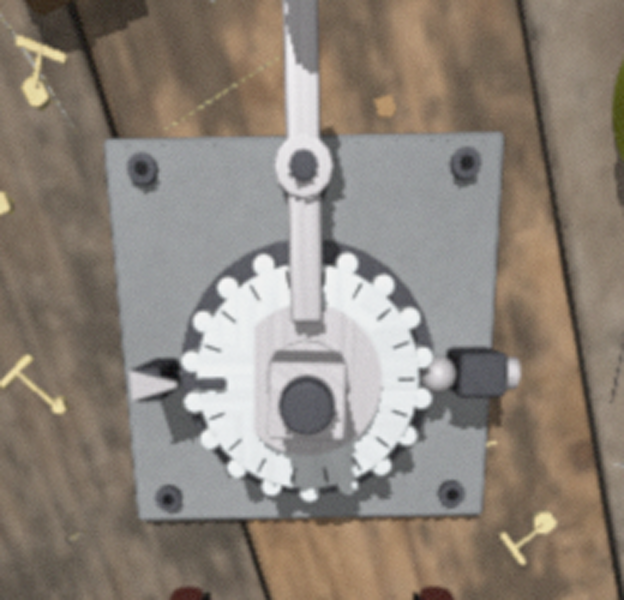

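The close crop shows the rib (210,383) level with the pointer tip (175,383) and the detent ball in its notch. The latch bar is square to the table with its tip (305,320) over the flange, which it could only clear if the arbor is seated. The gripper is clear, so I'm handing in.

```bash
python3 -c "
from workcell import ctrl
print(ctrl.finish_job())"
```

```text
the job is handed in; nothing more can be done
None
```

I handed the job in at about 15 s: the arbor is seated, the dial is turned three clicks clockwise so its rib stands at the pointer, and the latch is closed to its stop over the flange.

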